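# Tighten the cam lock of a bench organiser

## Robot

A 6-joint arm with a two-finger parallel gripper is mounted at the origin on a cart in front of the work surface, level with it; the furniture and walls round the work are solid. World frame = base frame: x ahead of the robot, y to its left, z up, the work surface at z = 0. Lengths are in m, angles in rad, forces in N, time in s.
With the tool pointing down it reaches from about 0.35 to 0.975 m from the base axis. Payload 4.9 kg.
Tool frame: the origin (TCP) lies on the centre line of the jaws, within the pads' length; the fingertips stand 17 mm ahead of it and the grasp point (between the pads) lies 2 mm behind it; z points along the fingers, y is the line along which they close (so a half turn about z gives the same grasp; the last joint's range is limited). The gripper opens to 85 mm and grips with 20 to 120 N. Pads are 22 mm wide; open, the fingers measure 114 mm over their backs; the gripper's body (76 mm by 85 mm) begins 54 mm behind the grasp point. The pads swing forward as they close: fully open they stand 13 mm farther back than shut.
Start: joints at [-1.226, 0.053, 1.613, -0, 1.476, -0.119], TCP at [0.28, -0.559, 0.248] pointing down, gripper open.
Joint ranges: [-3.01, 3.01], [-1.01, 2.22], [0.06, 2.58], [-1.02, 4.17], [0.09, 2.62], [-3.14, 3.14]. Speed limits (rad/s): [2.57, 2.57, 3.14, 3.14, 3.14, 3.14].

## Interface

Orientations are given as a unit quaternion [x, y, z, w].
In Python, from rig import state, read_camera, finish_job, boxes_of gives the robot as it stands.
- The arm moves only by the shell command python3 -m pendant [OPENING] [FORCE], which reads ROWS from standard input. ROWS is a JSON object whose key "steps" holds a list of rows, 1 to 20 of them, each of 6 numbers: dx, dy, dz in shares of 0.8 m (1.0 is 0.8 m), then a rotation vector rx, ry, rz in normalised numbers (1 is 180 degrees); each row shifts and turns the commanded pose from where the row before left it, along the tool's axes as they then stand; what a row does not reach is not made up. A row lasts 1/12 s, in which the tool goes at most 0.0417 m and 0.125 rad, less where a joint would pass 70% of its speed; a pose out of reach is approached as far as the arm can. OPENING is the opening from 0.0 (shut) to 1.0 (fully open), set as the command begins (- or left out keeps the last). The fingers move at their own pace and stop on an object; FORCE is the grip in N (left out, the last holds). Time passes only in rows, so rows that do not move let the fingers close. It prints the time, the measured TCP pose, the force, the opening and the grip force at its end. A shift or turn number past 1, either way, is cut back to 1. Input that does not fit is refused with a message, and nothing moves.
- state(): the state, without advancing time (a new reading comes with each control period).
- read_camera(name): name is "side" or "top"; returns a dict with "pixels" (480x640x3 uint8, red, green, blue), "depth" (480x640 float32, m along the optical axis (not along the pixel's ray), 0 where there is no reading), "intrinsics" (3x3 intrinsics, pixels), "R" (3x3) and "t" (3): a world point X has camera coordinates R X + t. Camera axes: x right, y down, z forward; pixel columns grow to the right and rows downward; lengths in m; the calibration is good to about 2 mm. A picture is of the moment at which its call begins.
- finish_job(): hands the job in; it is judged then, once.
Trained networks look in the newest picture that a camera, given by its name, has taken for a name from the list of things; names that differ only in an ending like _2 or _b are one class to them, and where a whole thing is asked for, a point or a joint stands for the part that bears it (a point fixed in the world has none). Each returns a list of dicts, best first, with "conf" (0 to 1); they miss things now and then, are a little off and sometimes report something else, mostly with a low value. They report only what shows in the picture. A call takes as long as a camera call. They do not tell look-alikes from the thing itself.
- boxes_of(thing, camera): "box" ([left, top, right, bottom] in pixels, round what is visible of it).
The state is a dict: "clock": time; "q": joint angles; "qvel": joint speeds; "effort": joint torques, N m; "tool_pos": TCP position; "eef_rot": TCP orientation; "ft_force": force on the tool from outside, world axes, zero at the start; "ft_torque": the same for the moment, N m; "gripper_width": opening from 0.0 (shut) to 1.0 (fully open); "grasp_force": force on a finger pad.
Only numpy, scipy, OpenCV 4.12 (cv2) and the standard library are available. Lean on these libraries where they do the work, as an engineer would, in place of code of your own. Each camera call takes 0.05 s, during which the arm holds its last target. There are 200 camera calls.

## Task

Take the flat-blade driver from its stand, feel its blade into the slot of the cam disc in the plinth without pressing hard, and turn the disc clockwise until the cam has drawn the end board up against the plinth and the disc resists with about 0.2 N m; do not overtighten. Do not touch the end board with robot or driver. Then stand the driver back in its stand, let go, and leave the other things where they are.

Things in the scene. Friction and masses are not known exactly. Their poses are not given: they have to be found in the camera images.
- plinth: Pale laminate block fixed to the bench, 115 (x) x 130 (y) x 40 mm high. Origin: bottom of the middle of its front edge, the edge the end board is drawn against; its x points away from the end board into the block, z up. A dark-rimmed steel cam disc of 44 mm lies flush in its top, turning about the vertical.
- cam_centre (a point): Centre of the cam disc's top face, 34 mm behind the plinth's front edge, 40 mm above the bench (axes as the plinth). Slot through it 19 mm long, 4.4 mm wide, 6 mm deep; from above it starts along the plinth's y, turned up to 0.4 rad counterclockwise or 0.15 rad clockwise: see it or feel for it with light hops (3 to 6 N) of the blade till it drops in 4 mm. Over 12 N on the face marks it.
- bolt_mouth (a point): Where the board's bolt enters the plinth's front edge, 20 mm above the bench. The cam pulls it in about 5.5 mm per rad; the board is tight 0.55 to 1.4 rad clockwise of slot-along-y (unseen bolt setting; the driver lags 0.2 to 0.6 rad more): feel for it. Free turning takes 0.06 to 0.12 N m; 0.2 is right, over 0.27 too much. The disc stays where left; turn back 0.3 rad to free the blade.
- end_board: Pale laminate upright board 18 x 126 x 60 mm high with a 45 mm long, 12 mm high foot on the side away from the plinth; loose, about 0.35 kg, stands on the bench. Origin: bottom of the middle of its inner face; x points to the plinth. It starts 1.4 to 2 mm off the plinth's front edge; a steel bolt at 20 mm height reaches from it through the edge into the cam.
- driver: Short flat-blade screwdriver, 108 mm long, 0.28 kg, standing upright, blade down, in the stand. Origin: middle of the blade's tip; z runs up the shaft. Blade 14 mm wide along its y, 2.4 mm thick along its x; shaft 10 mm thick; from 48 to 104 mm above the tip a black handle of 30 x 30 mm square section, faces square to x and y.
- stand: Aluminium block fixed to the bench, 60 x 60 x 50 mm high, with a round vertical through hole of 18 mm in its middle that holds the driver's shaft; the handle's shoulder rests on the block's top, so the tip then hangs 2 mm above the bench. Origin: centre of its underside.
- slide_case: Small wooden slide box 42 x 90 x 16 mm, loose bystander.
- lens: Black hand lens 45 x 110 x 12 mm lying flat, loose bystander.
- section_5: Black round specimen mount, 30 mm across, 14 mm high, loose bystander.
- section_6: Sand-coloured round specimen mount, 30 mm across, 17 mm high, loose bystander.
Things that resemble listed ones, but are neither listed nor needed, are in the scene too. There is more than one size of the stand; the one meant has the size given above.

How it is judged:
By the outcome, as a careful person would: the job done as asked, in the order asked, and still so for the second after the job is handed in, with the robot touching nothing.
It also fails if it takes over 67 s, if anything falls off the work surface, if the arm or the gripper's body presses on something with over 40 N, if the wrist force passes 120 N, or if a joint passes its speed limit or range.

## Working session

There is one attempt and no reset: what is moved stays moved. The work goes in short steps, Python scripts to look and compute and a shell command to move; the robot and the scene stay as the last step left them, time stands still between calls to the robot, and variables do not carry over. Pictures are saved under pics/ and viewed, at most 10 in all, crops included, and the job is handed in when it is done.

```bash
mkdir -p pics; ls
cat > h.py <<'E'
import numpy as np, cv2
from rig import state, read_camera, finish_job, boxes_of
def pts(c):
    K=c["intrinsics"];d=c["depth"];v,u=np.mgrid[:480,:640]
    P=np.stack([(u-K[0,2])/K[0,0]*d,(v-K[1,2])/K[1,1]*d,d],-1)
    W=(P-c["t"])@c["R"]; W[d==0]=np.nan
    return W
E
python3 - <<'E'
from h import *
for n in ("side","top"):
    c=read_camera(n); cv2.imwrite(f"pics/{n}0.png",c["pixels"][:,:,::-1])
    W=pts(c); np.savez(f"/tmp/{n}.npz",W=W,**c)
    print(n,"cam at",(-c["R"].T@c["t"]).round(3), c["intrinsics"][0,0])
    for t in ["plinth","cam_centre","end_board","driver","stand","slide_case","lens","section_5","section_6"]:
        for b in boxes_of(t,n)[:3]:
            l,tp,r,bt=[int(round(x)) for x in b["box"]]
            m=W[(tp+bt)//2,(l+r)//2]
            print(t,round(b["conf"],2),[l,tp,r,bt],m.round(3))
print(state())
E
```

```text
pics
side cam at [ 0.329 -1.26   0.869] 613.7673213643052
plinth 0.66 [314, 188, 369, 231] [0.572 0.074 0.04 ]
cam_centre 0.55 [317, 190, 368, 231] [0.574 0.073 0.037]
end_board 0.59 [291, 189, 323, 235] [0.489 0.121 0.012]
stand 0.78 [316, 261, 349, 290] [ 0.5   -0.209  0.049]
slide_case 0.7 [268, 166, 291, 184] [0.435 0.332 0.017]
slide_case 0.16 [326, 246, 342, 269] [ 0.506 -0.2    0.091]
lens 0.6 [274, 252, 285, 259] [ 0.396 -0.063  0.013]
section_5 0.52 [273, 249, 287, 259] [ 0.398 -0.062  0.016]
section_6 0.52 [273, 249, 287, 259] [ 0.398 -0.062  0.016]
top cam at [ 0.333 -0.084  1.384] 559.3140551764791
plinth 0.91 [200, 189, 264, 241] [0.573 0.107 0.034]
cam_centre 0.81 [197, 187, 259, 242] [0.575 0.116 0.04 ]
end_board 0.97 [207, 238, 263, 271] [0.48  0.098 0.015]
driver 0.65 [348, 234, 360, 251] [ 0.502 -0.186  0.112]
stand 0.87 [339, 232, 367, 263] [ 0.492 -0.185  0.102]
slide_case 0.8 [118, 257, 155, 281] [0.438 0.338 0.013]
lens 0.85 [118, 192, 162, 218] [0.598 0.339 0.011]
lens 0.57 [116, 255, 157, 281] [0.441 0.338 0.015]
lens 0.18 [272, 288, 288, 302] [ 0.382 -0.014  
[... 260 characters left out ...]
': array([-1.22599974e+00,  5.26928911e-02,  1.61289224e+00, -2.78166069e-06,
        1.47601765e+00, -1.19025497e-01]), 'qvel': array([ 9.34746805e-04,  1.91075304e-03,  1.57445759e-03,  1.49347785e-03,
        9.57130401e-05, -1.19470219e-03]), 'effort': array([ 2.65652983e-03, -3.93684375e+01, -3.70474148e+01,  4.84964551e-05,
        3.17648646e-04, -3.60227688e-06]), 'tool_pos': array([ 0.27958461, -0.55895633,  0.24831263]), 'eef_rot': array([ 9.73228912e-01,  2.29837954e-01, -1.94622454e-06, -4.87589447e-06]), 'ft_force': array([ 0.20910211,  0.02395235, -0.23552532]), 'ft_torque': array([-0.01783639,  0.02375276, -0.02575074]), 'grasp_force': 0.0, 'gripper_width': 0.9960026372151009}
```

Run:
```python
import cv2
a=cv2.imread("pics/top0.png"); b=cv2.imread("pics/side0.png")
cv2.imwrite("pics/topc.png",cv2.resize(a[170:320,100:400],None,fx=2.66,fy=2.66,interpolation=cv2.INTER_CUBIC))
cv2.imwrite("pics/sidec.png",cv2.resize(b[150:310,220:420],None,fx=3.7,fy=3.7,interpolation=cv2.INTER_CUBIC))
```

```text
(no output)
```

View pics/topc.png

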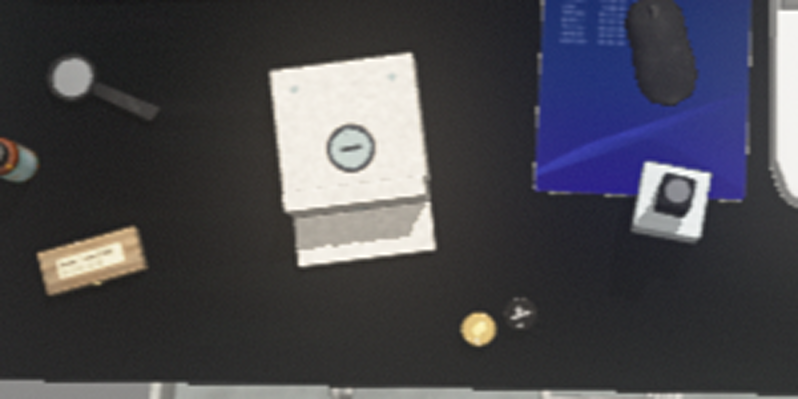

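View pics/sidec.png

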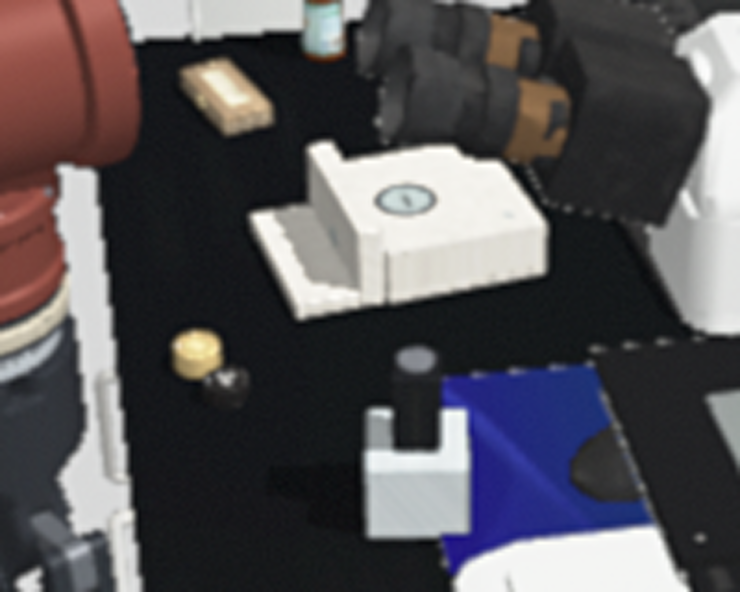

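View pics/top0.png

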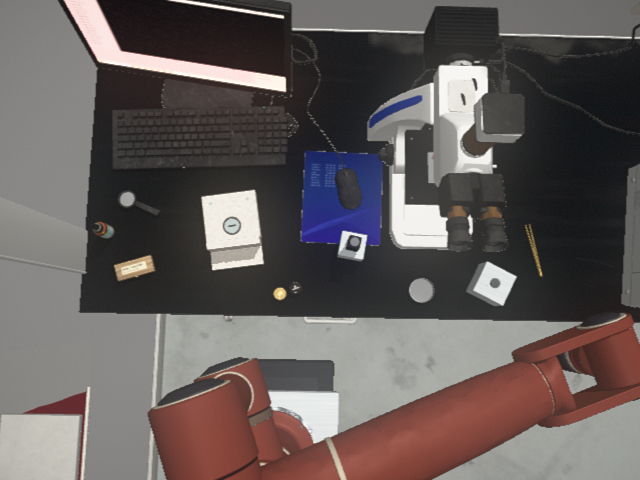

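Top view: the disc is at about (232,226) with a near-horizontal slot. The driver is in the small stand at about (352,245); a larger empty look-alike stand is at (490,283). In front of the plinth sits the end board, and the microscope is to the right of the driver. Next I'll measure.

```bash
cat > meas.py <<'E'
from h import *
def rect(P,n):
    (cx,cy),(a,b),th=cv2.minAreaRect((P[:,:2]*1000).astype(np.float32))
    print(n,len(P),"c",round(cx,1),round(cy,1),"size",round(a,1),round(b,1),"ang",round(th,1),"z",np.median(P[:,2]).round(4))
def sel(W,x0,x1,y0,y1,z0,z1):
    with np.errstate(invalid='ignore'):
        return (W[...,0]>x0)&(W[...,0]<x1)&(W[...,1]>y0)&(W[...,1]<y1)&(W[...,2]>z0)&(W[...,2]<z1)
E
python3 - <<'E'
from meas import *
for n in("side","top"):
    c=dict(np.load(f"/tmp/{n}.npz")); W=c["W"]; g=c["pixels"].mean(-1); print(n)
    m=sel(W,.48,.68,0,.22,.030,.05); rect(W[m],"plinth top")
    m=sel(W,.44,.58,.0,.22,.052,.068); rect(W[m],"board top")
    m=sel(W,.44,.56,-.26,-.12,.044,.056); rect(W[m],"stand top")
    m=sel(W,.44,.56,-.26,-.12,.095,.12); rect(W[m],"driver cap")
    m=sel(W,.44,.56,-.26,-.12,.06,.095); rect(W[m],"driver handle")
    # disc: bluish pixels on the plinth top
    p=c["pixels"].astype(int); t=sel(W,.48,.68,0,.22,.030,.05)
    d=t&((p[...,2]-p[...,0]>8)|(g<120)); 
    dd=cv2.morphologyEx(d.astype(np.uint8),cv2.MORPH_OPEN,np.ones((3,3),np.uint8))
    nl,L,st,ce=cv2.connectedComponentsWithStats(dd); 
    if nl>1:
        i=1+np.argmax(st[1:,4]); P=W[L==i]; rect(P,"disc"); print(P.mean(0).round(4),st[i],ce[i])
        u,v=np.round(ce[i]).astype(int); print(g[v-9:v+10,u-13:u+14].astype(int) if n=="top" else "")
E
```

```text
side
plinth top 1261 c 560.6 106.1 size 138.0 143.0 ang 8.9 z 0.0393
board top 217 c 502.0 98.9 size 19.9 135.1 ang 8.5 z 0.0589
stand top 362 c 504.2 -188.3 size 67.3 60.5 ang 78.7 z 0.0498
driver cap 161 c 504.9 -189.2 size 34.2 28.4 ang 80.5 z 0.105
driver handle 184 c 502.3 -201.6 size 16.1 28.6 ang 80.6 z 0.077
disc 32 c 537.1 109.5 size 31.4 13.3 ang 81.0 z 0.0393
[0.5377 0.1095 0.0391] [323 201   6   6  32] [325.75 203.5 ]

top
plinth top 2528 c 560.1 107.2 size 136.5 130.8 ang 8.8 z 0.0392
board top 410 c 502.7 98.4 size 19.6 125.4 ang 8.2 z 0.0591
stand top 407 c 504.4 -188.4 size 60.0 60.4 ang 80.4 z 0.0497
driver cap 172 c 504.0 -187.8 size 29.7 30.8 ang 79.5 z 0.1064
driver handle 25 c 495.9 -180.3 size 35.5 16.1 ang 40.3 z 0.0804
```

```bash
python3 - <<'E'
from meas import *
for n in("top","side"):
    c=dict(np.load(f"/tmp/{n}.npz")); W=c["W"]; g=c["pixels"].mean(-1)
    if n=="top": print(g[213:240,219:246].astype(int))
    # plane z=.04 rectified image: 0.25 mm/px, rows=x, cols=y
    X,Y=np.meshgrid(np.arange(.50,.60,.0004),np.arange(.06,.16,.0004),indexing='ij')
    P=np.stack([X,Y,0*X+.04],-1)@c["R"].T+c["t"]; K=c["intrinsics"]
    mu=(P[...,0]/P[...,2]*K[0,0]+K[0,2]).astype(np.float32); mv=(P[...,1]/P[...,2]*K[1,1]+K[1,2]).astype(np.float32)
    im=cv2.remap(c["pixels"],mu,mv,cv2.INTER_CUBIC); cv2.imwrite(f"pics/rect_{n}.png",cv2.resize(im[::-1,::-1,::-1],None,fx=1.6,fy=1.6))
    R=im.mean(-1).astype(float)
    best=[]
    Rb=cv2.GaussianBlur(R,(0,0),2)
    for x in np.arange(.525,.56,.0005):
        for y in np.arange(.09,.13,.0005):
            a=np.linspace(0,2*np.pi,72)
            s=Rb[((x+.0215*np.cos(a)-.5)/.0004).astype(int),((y+.0215*np.sin(a)-.06)/.0004).astype(int)].mean()
            best.append((s,x,y))
    best.sort(); print(n,np.array(best[:4]).round(4).tolist())
    _,x,y=best[0]
    i,j=np.where((Rb<115)&(np.hypot(X-x,Y-y)<.013)); w=115-Rb[i,j]
    if len(i):
        Q=np.stack([X[i,j],Y[i,j]],1); mu_=np.average(Q,axis=0,weights=w); C=np.cov(Q.T,aweights=w); ev,V=np.linalg.eigh(C)
        d=V[:,1]*np.sign(V[1,1]); print("slot c",mu_.round(4),"yaw from y (ccw+)",np.arctan2(-d[0],d[1]).round(3),np.sqrt(ev).round(4),len(i))
    # edges
    m=sel(W,.46,.68,0,.22,.030,.05) if n=="top" else sel(W,.46,.68,0,.22,.036,.043)
    b=sel(W,.44,.58,.0,.22,.054,.068)
    for th in (8.0,8.5,9.0):
        t=np.radians(th); ex=np.array([np.cos(t),np.sin(t)]); ey=np.array([-ex[1],ex[0]])
        print(th,"plinth x",np.percentile(W[m][:,:2]@ex,[.5,2,98,99.5]).round(4),"y",np.percentile(W[m][:,:2]@ey,[.5,2,98,99.5]).round(4),"board x",np.percentile(W[b][:,:2]@ex,[2,98]).round(4),"y",np.percentile(W[b][:,:2]@ey,[2,98]).round(4),"cam",(np.array([x,y])@np.stack([ex,ey],1)).round(4))
E
cd pics; python3 -c "
import cv2,numpy as np
cv2.imwrite('rect.png',np.hstack([cv2.imread('rect_top.png'),cv2.imread('rect_side.png')]))"
```

```text
[[236 237 237 235 234 235 234 234 235 234 235 236 236 234 235 235 236 235
  231 233 234 233 233 235 236 238 237]
 [234 237 238 237 235 233 232 233 235 236 235 235 235 233 234 236 234 232
  232 236 236 234 233 234 235 237 236]
 [235 235 236 236 235 234 234 235 237 237 235 234 234 235 234 235 234 232
  233 238 238 236 236 234 233 234 234]
 [235 234 235 236 236 235 235 235 237 234 223 197 185 185 200 223 231 231
  232 235 236 237 236 236 233 232 233]
 [236 234 236 238 239 239 237 234 213 159 123 113 109 106 111 120 140 182
  222 234 237 236 236 235 235 234 235]
 [237 234 238 239 240 240 220 162 116 106 134 153 147 125 119 118 101 116
  165 218 235 236 236 235 235 235 235]
 [235 236 236 238 239 223 159 108 102 142 186 203 206 204 203 177 129 106
  122 178 225 236 236 236 236 236 237]
 [234 235 234 236 229 178 110 108 164 202 196 197 207 208 208 206 203 181
  137 126 176 225 235 236 236 237 237]
 [233 233 233 235 205 129 114 167 204 209 207 206 206 208 205 207 208 206
  181 134 135 204 235 236 236 237 235]
 [235 233 233 226 172 116 163 206 210 207 207 207 205 206 207 207 207 208
  204 163
[... 2405 characters left out ...]
.5572 0.0244]
9.0 plinth x [0.5025 0.5037 0.6356 0.6372] y [-0.0465 -0.0447  0.0807  0.0827] board x [0.5026 0.5206] y [-0.0417  0.0788] cam [0.5574 0.0195]
side [[175.8191, 0.5465, 0.1065], [176.0648, 0.546, 0.1065], [176.092, 0.5465, 0.1055], [176.2252, 0.5465, 0.106]]
8.0 plinth x [0.5019 0.503  0.6347 0.6373] y [-0.0397 -0.0369  0.0921  0.0954] board x [0.5015 0.5196] y [-0.0361  0.0874] cam [0.556  0.0294]
8.5 plinth x [0.5019 0.5032 0.6349 0.6372] y [-0.0445 -0.0421  0.0871  0.0905] board x [0.502  0.5193] y [-0.0406  0.083 ] cam [0.5562 0.0246]
9.0 plinth x [0.5019 0.5034 0.6352 0.6371] y [-0.0493 -0.0473  0.0821  0.0856] board x [0.502  0.5197] y [-0.0452  0.0785] cam [0.5564 0.0197]
```

View pics/rect.png

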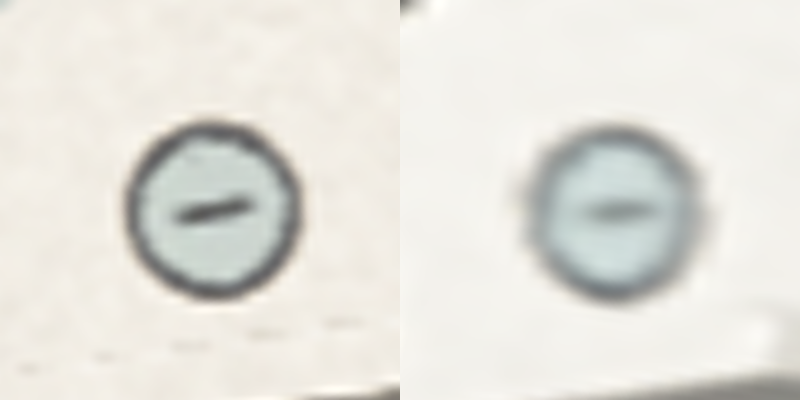

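The slot lies about 0.20 rad ccw of world y in both rectified views, with the disc centre near (0.547, 0.107). Next I'll check obstacles along the path.

```bash
cat >> h.py <<'E'
def to_tool(d,s=None):
    from scipy.spatial.transform import Rotation as R
    s=s or state(); return R.from_quat(s["eef_rot"]).inv().apply(d)
def goto(p,yaw_y=None):
    """tool-axis displacement to world p and rz to bring the tool's y to yaw_y (world), printed"""
    from scipy.spatial.transform import Rotation as R
    s=state(); M=R.from_quat(s["eef_rot"]); y=M.apply([0,1,0]); a=np.arctan2(y[1],y[0])
    print("pos",s["tool_pos"].round(4),"tooly",a.round(4),"tilt",M.apply([0,0,1]).round(4),"d_tool",M.inv().apply(np.array(p)-s["tool_pos"]).round(4), "rz",None if yaw_y is None else round(-(yaw_y-a),4),"t",s["clock"],"F",s["ft_force"].round(2),"T",s["ft_torque"].round(3))
E
python3 - <<'E'
from meas import *
for n in("side","top"):
    W=np.load(f"/tmp/{n}.npz")["W"]
    for y0 in np.arange(-.6,-.1,.05):
        m=sel(W,.3,.7,y0,y0+.05,.12,.6)
        if m.sum(): print(n,round(y0,2),m.sum(),"minx",np.percentile(W[m][:,0],1).round(3),"zmax",W[m][:,2].max().round(3))
goto([.5045,-.1882,.16],np.radians(-10))
E
```

```text
side -0.6 3340 minx 0.3 zmax 0.553
side -0.55 402 minx 0.302 zmax 0.556
side -0.5 1850 minx 0.301 zmax 0.559
side -0.45 11363 minx 0.465 zmax 0.557
side -0.4 4510 minx 0.46 zmax 0.557
side -0.35 1049 minx 0.457 zmax 0.556
side -0.3 99 minx 0.582 zmax 0.18
top -0.6 456 minx 0.301 zmax 0.555
top -0.55 1053 minx 0.301 zmax 0.558
top -0.5 524 minx 0.3 zmax 0.563
top -0.45 1934 minx 0.456 zmax 0.561
top -0.4 5045 minx 0.46 zmax 0.56
top -0.35 3998 minx 0.462 zmax 0.559
top -0.3 207 minx 0.581 zmax 0.183
pos [ 0.2796 -0.559   0.2483] tooly -1.107 tilt [-0.  0. -1.] d_tool [ 0.367  -0.231   0.0883] rz -0.9324 t 1.0 F [ 0.21  0.02 -0.24] T [-0.018  0.024 -0.026]
```

Units first: shifts go in shares of 0.8 m and turns go in shares of 180 degrees. So 0.038 m / 0.8 = 0.0475, -0.002 m / 0.8 = -0.0025, -0.1166 rad / 3.1416 = -0.0371.

```bash
echo '{"steps":[[0, 0, 0, 0, 0, -0.0371], [0, 0, 0, 0, 0, -0.0371], [0, 0, 0, 0, 0, -0.0371], [0, 0, 0, 0, 0, -0.0371], [0, 0, 0, 0, 0, -0.0371], [0, 0, 0, 0, 0, -0.0371], [0, 0, 0, 0, 0, -0.0371], [0, 0, 0, 0, 0, -0.0371], [0.0475, -0.0025, 0, 0, 0, 0], [0.0475, -0.0025, 0, 0, 0, 0], [0.0475, -0.0025, 0, 0, 0, 0], [0.0475, -0.0025, 0, 0, 0, 0], [0.0475, -0.0025, 0, 0, 0, 0], [0.0475, -0.0025, 0, 0, 0, 0], [0.0475, -0.0025, 0, 0, 0, 0], [0.0475, -0.0025, 0, 0, 0, 0], [0.0475, -0.0025, 0, 0, 0, 0], [0, 0, 0, 0, 0, 0]]}' | python3 -m pendant 1.0; python3 -c "
from h import *
goto([.5045,-.1882,.16],np.radians(-10))"
```

```text
clock: 2.5
tool_pos: [0.3217, -0.2145, 0.2484]
eef_rot: [0.764, 0.645, 0.001, 0.0]
ft_force: [0.1, -0.9, -0.2]
gripper_width: 0.999
grasp_force: 0.0
pos [ 0.3217 -0.2145  0.2484] tooly -0.1684 tilt [ 0.0018  0.001  -1.    ] d_tool [0.0565 0.1756 0.0888] rz 0.0061 t 2.5 F [ 0.12 -0.94 -0.18] T [-0.007 -0.03   0.017]
```

Converted, 0.0351 m / 0.8 = 0.0439, 0.03 m / 0.8 = 0.0375, 0.006 rad / 3.1416 = 0.0019.

```bash
echo '{"steps":[[0.0141, 0.0439, 0, 0, 0, 0], [0.0141, 0.0439, 0, 0, 0, 0], [0.0141, 0.0439, 0.025, 0, 0, 0], [0.0141, 0.0439, 0.0375, 0, 0, 0], [0.0141, 0.0439, 0.0375, 0, 0, 0.0019], [0, 0, 0, 0, 0, 0], [0, 0, 0, 0, 0, 0]]}' | python3 -m pendant 1.0
python3 - <<'E'
from meas import *
goto([.5045,-.1882,.079],np.radians(-10))
for n in("side",):
    c=read_camera(n); W=pts(c); rect(W[sel(W,.44,.56,-.26,-.12,.044,.056)],n)
    cv2.imwrite("pics/pre.png",cv2.resize(c["pixels"][170:310,260:420,::-1],None,fx=4,fy=4))
E
```

```text
clock: 3.08
tool_pos: [0.494, -0.1943, 0.1723]
eef_rot: [0.767, 0.641, -0.001, -0.003]
ft_force: [0.7, 0.5, 0.3]
gripper_width: 1.001
grasp_force: 0.0
pos [ 0.494  -0.1943  0.1723] tooly -0.1785 tilt [-0.0065  0.0033 -1.    ] d_tool [0.0077 0.0099 0.0932] rz -0.004 t 3.0833 F [0.72 0.5  0.28] T [-0.007 -0.01  -0.006]
side 374 c 504.3 -188.0 size 67.6 59.9 ang 81.2 z 0.0499
```

View pics/pre.png

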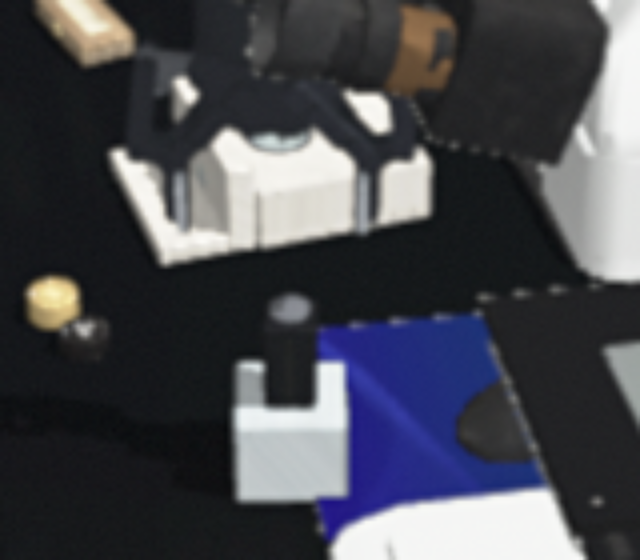

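The gripper is above the driver in the stand. I'll align it with small, slow rows.

Converted, 0.005 m / 0.8 = 0.0063, 0.0038 m / 0.8 = 0.0048, -0.004 rad / 3.1416 = -0.0013.

```bash
echo '{"steps":[[0.0048, 0.0063, 0, 0, 0, -0.0013], [0.0048, 0.0063, 0, 0, 0, 0], [0, 0, 0, 0, 0, 0], [0, 0, 0, 0, 0, 0], [0, 0, 0, 0, 0, 0]]}' | python3 -m pendant 1.0
python3 - <<'E'
from meas import *
goto([.5045,-.1882,.079],np.radians(-10))
E
```

```text
clock: 3.55
tool_pos: [0.5057, -0.1897, 0.1771]
eef_rot: [0.767, 0.642, 0.0, 0.001]
ft_force: [0.2, -0.6, -0.7]
gripper_width: 1.001
grasp_force: 0.0
pos [ 0.5057 -0.1897  0.1771] tooly -0.1765 tilt [ 0.0018 -0.0012 -1.    ] d_tool [ 0.0013 -0.0017  0.0981] rz -0.0019 t 3.55 F [ 0.22 -0.57 -0.69] T [-0.026 -0.012  0.005]
```

Converted, 0.016 m / 0.8 = 0.02, -0.0008 m / 0.8 = -0.001.

```bash
echo '{"steps":[[0.0008, -0.001, 0.02, 0, 0, 0], [0.0008, -0.001, 0.02, 0, 0, 0], [0, 0, 0.02, 0, 0, 0], [0, 0, 0.02, 0, 0, 0], [0, 0, 0.02, 0, 0, 0], [0, 0, 0.02, 0, 0, 0], [0, 0, 0, 0, 0, 0], [0, 0, 0, 0, 0, 0], [0, 0, 0, 0, 0, 0]]}' | python3 -m pendant 1.0
python3 - <<'E'
from meas import *
goto([.5045,-.1882,.079],np.radians(-10))
E
```

```text
clock: 4.3
tool_pos: [0.5048, -0.1883, 0.0811]
eef_rot: [0.767, 0.642, 0.0, 0.001]
ft_force: [0.2, -0.5, 0.4]
gripper_width: 1.001
grasp_force: 0.0
pos [ 0.5048 -0.1883  0.0811] tooly -0.1764 tilt [ 1.5e-03 -8.0e-04 -1.0e+00] d_tool [ 0.0001 -0.0003  0.0021] rz -0.0018 t 4.3 F [ 0.16 -0.54  0.37] T [ 0.002 -0.045  0.03 ]
```

```bash
echo '{"steps":[[0, 0, 0, 0, 0, 0], [0, 0, 0, 0, 0, 0], [0, 0, 0, 0, 0, 0], [0, 0, 0, 0, 0, 0], [0, 0, 0, 0, 0, 0], [0, 0, 0, 0, 0, 0], [0, 0, 0, 0, 0, 0], [0, 0, 0, 0, 0, 0]]}' | python3 -m pendant 0.0 80
python3 - <<'E'
from meas import *
goto([.5045,-.1882,.079],np.radians(-10))
E
```

```text
clock: 4.97
tool_pos: [0.5047, -0.1881, 0.0805]
eef_rot: [0.767, 0.642, 0.0, 0.0]
ft_force: [-0.3, -0.2, 4.1]
gripper_width: 0.34
grasp_force: 79.7
pos [ 0.5047 -0.1881  0.0805] tooly -0.1762 tilt [ 8.e-04 -5.e-04 -1.e+00] d_tool [-0.0001 -0.0002  0.0015] rz -0.0016 t 4.9667 F [-0.27 -0.2   4.11] T [ 0.02   0.091 -0.025]
```

Converted, -0.025 m / 0.8 = -0.0313, -0.02 m / 0.8 = -0.025.

```bash
echo '{"steps":[[0, 0, -0.0125, 0, 0, 0], [0, 0, -0.025, 0, 0, 0], [0, 0, -0.0313, 0, 0, 0], [0, 0, -0.0313, 0, 0, 0], [0, 0, -0.0313, 0, 0, 0], [0, 0, -0.0188, 0, 0, 0], [0, 0, -0.0125, 0, 0, 0], [0, 0, 0, 0, 0, 0], [0, 0, 0, 0, 0, 0], [0, 0, 0, 0, 0, 0]]}' | python3 -m pendant
python3 - <<'E'
from meas import *
goto([.5045,-.1882,.21],np.radians(-10))
c=read_camera("side"); W=pts(c); s=state()
P=s["tool_pos"]; K=c["intrinsics"]
for dz in (0,-.03,-.0785):
    q=c["R"]@(P+[0,0,dz])+c["t"]; print(dz,(q[:2]/q[2]*[K[0,0],K[1,1]]+K[:2,2]).round(1))
cv2.imwrite("pics/lift.png",cv2.resize(c["pixels"][180:300,270:410,::-1],None,fx=5,fy=5,interpolation=cv2.INTER_CUBIC))
E
```

```text
clock: 5.8
tool_pos: [0.5033, -0.1873, 0.2078]
eef_rot: [0.767, 0.642, -0.001, -0.002]
ft_force: [-0.4, -0.1, -2.8]
gripper_width: 0.339
grasp_force: 79.1
pos [ 0.5033 -0.1873  0.2078] tooly -0.1762 tilt [-0.003   0.0017 -1.    ] d_tool [-0.0006  0.0013 -0.0022] rz -0.0017 t 5.8 F [-0.44 -0.15 -2.8 ] T [-0.011  0.017  0.05 ]
0 [331.  207.8]
-0.03 [331.2 220. ]
-0.0785 [331.5 239.1]
```

View pics/lift.png

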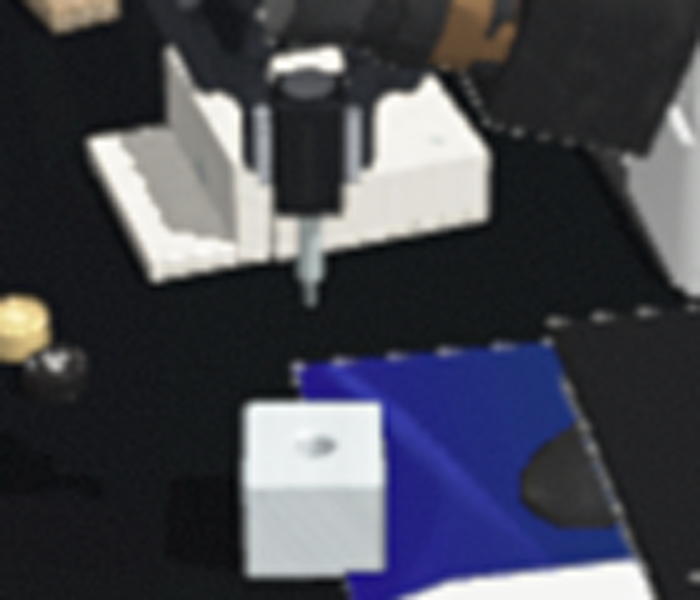

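The blade is edge-on to the side camera, with its tip near crop (311,307). That puts the blade's width along the tool's x, and the tip about 78 mm below the TCP. The stand is now empty at crop (317,445). Next: rotate to the slot yaw and carry the driver over.

Converted, 0.032 m / 0.8 = 0.04, 0.02 m / 0.8 = 0.025, -0.095 rad / 3.1416 = -0.0302.

```bash
echo '{"steps":[[0, 0, 0, 0, 0, -0.0302], [0, 0, 0, 0, 0, -0.0302], [0, 0, 0, 0, 0, -0.0302], [0, 0, 0, 0, 0, -0.0302], [0.025, 0.0088, 0, 0, 0, 0], [0.04, 0.0146, 0, 0, 0, 0], [0.04, 0.0146, 0, 0, 0, 0], [0.04, 0.0146, 0, 0, 0, 0], [0.04, 0.0146, 0, 0, 0, 0], [0.04, 0.0146, 0, 0, 0, 0], [0.04, 0.0146, 0, 0, 0, 0], [0.04, 0.0146, 0, 0, 0, 0], [0.025, 0.0088, 0, 0, 0, 0], [0.015, 0.0063, 0, 0, 0, 0], [0, 0, 0, 0, 0, 0], [0, 0, 0, 0, 0, 0], [0, 0, 0, 0, 0, 0]]}' | python3 -m pendant
python3 - <<'E'
from meas import *
goto([.5468,.1068,.1235],.203)
E
```

```text
clock: 7.27
tool_pos: [0.547, 0.1018, 0.2091]
eef_rot: [0.632, 0.775, -0.001, -0.0]
ft_force: [-1.1, -0.7, -2.6]
gripper_width: 0.344
grasp_force: 79.3
pos [0.547  0.1018 0.2091] tooly 0.2029 tilt [-1.4e-03 -8.0e-04 -1.0e+00] d_tool [0.005  0.0009 0.0856] rz -0.0001 t 7.2667 F [-1.1  -0.65 -2.57] T [-0.008  0.069 -0.034]
```

Converted, 0.016 m / 0.8 = 0.02, 0.014 m / 0.8 = 0.0175.

```bash
echo '{"steps":[[0.0031, 0.0006, 0.015, 0, 0, 0], [0.0031, 0.0006, 0.02, 0, 0, 0], [0, 0, 0.02, 0, 0, 0], [0, 0, 0.02, 0, 0, 0], [0, 0, 0.0175, 0, 0, 0], [0, 0, 0.0125, 0, 0, 0], [0, 0, 0, 0, 0, 0], [0, 0, 0, 0, 0, 0], [0, 0, 0, 0, 0, 0]]}' | python3 -m pendant
python3 - <<'E'
from meas import *
goto([.5468,.1068,.1185],.203)
c=read_camera("side"); cv2.imwrite("pics/over.png",cv2.resize(c["pixels"][150:250,280:400,::-1],None,fx=6,fy=6,interpolation=cv2.INTER_CUBIC))
P=state()["tool_pos"]; K=c["intrinsics"]
for dz in (0,-.0785):
    q=c["R"]@(P+[0,0,dz])+c["t"]; print(dz,((q[:2]/q[2]*[K[0,0],K[1,1]]+K[:2,2]-[280,150])*6).round(1))
E
```

```text
clock: 8.02
tool_pos: [0.5479, 0.1076, 0.1267]
eef_rot: [0.632, 0.775, 0.0, 0.001]
ft_force: [0.3, -0.4, -1.9]
gripper_width: 0.343
grasp_force: 79.4
pos [0.5479 0.1076 0.1267] tooly 0.2032 tilt [ 1.4e-03  1.0e-04 -1.0e+00] d_tool [-0.0006 -0.0012  0.0082] rz 0.0002 t 8.0167 F [ 0.29 -0.39 -1.87] T [-0.017  0.017  0.014]
0 [295.6 142.5]
-0.0785 [298.3 302. ]
```

View pics/over.png

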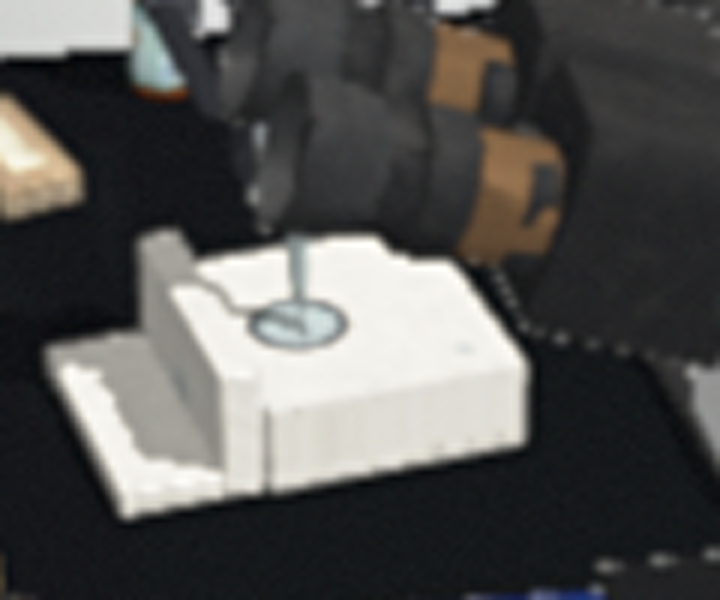

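The tip hovers over the disc centre at about (298,303). I'll correct by 1 mm and feel downward gently.

Converted, 0.002 m / 0.8 = 0.0025, -0.0012 m / 0.8 = -0.0015.

```bash
echo '{"steps":[[-0.0008, -0.0015, 0.0025, 0, 0, 0], [0, 0, 0.0025, 0, 0, 0], [0, 0, 0.0025, 0, 0, 0], [0, 0, 0, 0, 0, 0], [0, 0, 0, 0, 0, 0], [0, 0, 0, 0, 0, 0], [0, 0, 0, 0, 0, 0]]}' | python3 -m pendant; python3 -c "
from h import *
goto([.5468,.1068,.1155],.203)"
echo '{"steps":[[0, 0, 0.0013, 0, 0, 0], [0, 0, 0.0013, 0, 0, 0], [0, 0, 0, 0, 0, 0]]}' | python3 -m pendant
```

```text
clock: 8.65
tool_pos: [0.5462, 0.1071, 0.1199]
eef_rot: [0.631, 0.775, 0.0, 0.0]
ft_force: [-0.0, 1.0, -2.2]
gripper_width: 0.341
grasp_force: 79.4
pos [0.5462 0.1071 0.1199] tooly 0.2038 tilt [ 1.e-04 -0.e+00 -1.e+00] d_tool [-0.0004  0.0005  0.0044] rz 0.0008 t 8.65 F [-0.01  0.96 -2.21] T [-0.005  0.011 -0.001]
clock: 8.9
tool_pos: [0.546, 0.1071, 0.1176]
eef_rot: [0.631, 0.775, -0.0, -0.0]
ft_force: [0.8, -0.4, -2.9]
gripper_width: 0.341
grasp_force: 79.4
```

```bash
for i in 1; do echo '{"steps":[[0, 0.0008, 0.0006, 0, 0, 0], [0, 0, 0.0006, 0, 0, 0], [0, 0, 0, 0, 0, 0], [0, 0, 0, 0, 0, 0]]}' | python3 -m pendant;done; echo '{"steps":[[0, 0, 0.0006, 0, 0, 0], [0, 0, 0.0006, 0, 0, 0], [0, 0, 0, 0, 0, 0]]}' | python3 -m pendant
```

```text
clock: 9.23
tool_pos: [0.5468, 0.1072, 0.1168]
eef_rot: [0.632, 0.775, -0.0, -0.0]
ft_force: [-0.3, -0.0, -3.3]
gripper_width: 0.344
grasp_force: 79.4
clock: 9.48
tool_pos: [0.5467, 0.1072, 0.1157]
eef_rot: [0.631, 0.775, -0.0, -0.0]
ft_force: [-1.0, -0.2, -3.7]
gripper_width: 0.344
grasp_force: 79.4
```

Converted, 0.0005 m / 0.8 = 0.0006.

```bash
echo '{"steps":[[0, 0, 0.0006, 0, 0, 0], [0, 0, 0.0006, 0, 0, 0], [0, 0, 0, 0, 0, 0]]}' | python3 -m pendant;echo '{"steps":[[0, 0, 0.0006, 0, 0, 0], [0, 0, 0.0006, 0, 0, 0], [0, 0, 0, 0, 0, 0]]}' | python3 -m pendant
```

```text
clock: 9.73
tool_pos: [0.5467, 0.1072, 0.1147]
eef_rot: [0.632, 0.775, -0.0, -0.0]
ft_force: [0.3, 0.5, -2.3]
gripper_width: 0.345
grasp_force: 79.4
clock: 9.98
tool_pos: [0.5467, 0.1072, 0.1137]
eef_rot: [0.632, 0.775, -0.0, -0.0]
ft_force: [-0.6, -0.0, -2.9]
gripper_width: 0.338
grasp_force: 79.4
```

The blade has dropped about 5 mm into the slot without resistance. Turning clockwise now, averaging the torque as I go.

```bash
cat > tq.py <<'E'
from h import *
L=[]
for i in range(6):
    read_camera("side"); s=state(); L.append(np.r_[s["ft_force"],s["ft_torque"]])
L=np.array(L); print("F",L[:,:3].mean(0).round(2),"T",L[:,3:].mean(0).round(3),"Tz std",L[:,5].std().round(3))
goto([.5468,.1070,.1137],.203)
E
python3 tq.py; echo '{"steps":[[0, 0, 0, 0, 0, 0.0159], [0, 0, 0, 0, 0, 0.0159], [0, 0, 0, 0, 0, 0.0159], [0, 0, 0, 0, 0, 0.0159], [0, 0, 0, 0, 0, 0.0159], [0, 0, 0, 0, 0, 0.0159], [0, 0, 0, 0, 0, 0]]}' | python3 -m pendant |grep -v eef; python3 tq.py
```

```text
F [ 0.36 -0.03 -2.83] T [-0.004 -0.003  0.015] Tz std 0.037
pos [0.5468 0.1072 0.1139] tooly 0.2038 tilt [ 0.  0. -1.] d_tool [-0.0002 -0.      0.0002] rz 0.0008 t 10.2833 F [ 0.32  0.34 -2.  ] T [-0.019 -0.01  -0.034]
clock: 10.87
tool_pos: [0.5463, 0.1072, 0.1137]
ft_force: [-1.1, 0.5, -2.2]
gripper_width: 0.339
grasp_force: 79.4
F [-2.9  -0.27 -1.21] T [0.013 0.591 0.068] Tz std 0.048
pos [0.5463 0.1072 0.1137] tooly -0.0956 tilt [-0.0013  0.     -1.    ] d_tool [-0.0002  0.0005 -0.    ] rz -0.2986 t 11.1667 F [-2.81  0.16 -1.24] T [0.041 0.732 0.088]
```

Converted, -0.0004 m / 0.8 = -0.0005, 0.05 rad / 3.1416 = 0.0159.

```bash
sed -i 's/range(6)/range(8)/; s/^goto.*/s=state();print(s["tool_pos"].round(4),"t",s["clock"])/' tq.py
echo '{"steps":[[0, -0.0005, 0, 0, 0, 0.0159], [0, 0, 0, 0, 0, 0.0159], [0, 0, 0, 0, 0, 0.0159], [0, 0, 0, 0, 0, 0]]}' | python3 -m pendant |grep rot; python3 tq.py
echo '{"steps":[[0, 0, 0, 0, 0, 0.0159], [0, 0, 0, 0, 0, 0.0159], [0, 0, 0, 0, 0, 0.0159], [0, 0, 0, 0, 0, 0]]}' | python3 -m pendant |grep rot; python3 tq.py
```

```text
eef_rot: [0.789, 0.615, -0.0, -0.0]
F [-2.87  0.13 -1.98] T [0.049 0.604 0.056] Tz std 0.025
[0.5462 0.1073 0.1137] t 11.9
eef_rot: [0.833, 0.554, -0.0, -0.0]
F [-3.23  0.82 -2.14] T [0.181 0.777 0.061] Tz std 0.017
[0.5462 0.1073 0.1137] t 12.6333
```

Converted, 0.05 rad / 3.1416 = 0.0159.

```bash
echo '{"steps":[[0, 0, 0, 0, 0, 0.0159], [0, 0, 0, 0, 0, 0.0159], [0, 0, 0, 0, 0, 0]]}' | python3 -m pendant |grep rot; python3 tq.py
echo '{"steps":[[0, 0, 0, 0, 0, 0.0159], [0, 0, 0, 0, 0, 0.0159], [0, 0, 0, 0, 0, 0]]}' | python3 -m pendant |grep rot; python3 tq.py
echo '{"steps":[[0, 0, 0, 0, 0, 0.0159], [0, 0, 0, 0, 0, 0.0159], [0, 0, 0, 0, 0, 0]]}' | python3 -m pendant |grep rot; python3 tq.py
```

```text
eef_rot: [0.859, 0.512, -0.0, -0.0]
F [-4.12  1.04 -2.12] T [0.316 0.881 0.066] Tz std 0.022
[0.5462 0.1073 0.1138] t 13.2833
eef_rot: [0.884, 0.468, -0.0, -0.0]
F [-4.61  1.99 -2.42] T [0.447 1.043 0.066] Tz std 0.019
[0.5462 0.1073 0.1137] t 13.9333
eef_rot: [0.906, 0.423, -0.0, -0.0]
F [-4.94  2.18 -2.22] T [0.541 1.074 0.066] Tz std 0.039
[0.5462 0.1074 0.1138] t 14.5833
```

Converted, -0.0004 m / 0.8 = -0.0005, -0.0002 m / 0.8 = -0.0003, 0.05 rad / 3.1416 = 0.0159.

```bash
echo '{"steps":[[0, -0.0005, 0, 0, 0, 0.0159], [0, -0.0003, 0, 0, 0, 0.0159], [0, 0, 0, 0, 0, 0]]}' | python3 -m pendant |grep rot; python3 tq.py
echo '{"steps":[[0, 0, 0, 0, 0, 0.0159], [0, 0, 0, 0, 0, 0.0159], [0, 0, 0, 0, 0, 0]]}' | python3 -m pendant |grep rot; python3 tq.py
echo '{"steps":[[0, 0, 0, 0, 0, 0.0159], [0, 0, 0, 0, 0, 0.0159], [0, 0, 0, 0, 0, 0]]}' | python3 -m pendant |grep rot; python3 tq.py
```

```text
eef_rot: [0.926, 0.378, 0.0, 0.0]
F [-2.92  1.06 -3.9 ] T [0.297 0.684 0.083] Tz std 0.032
[0.5461 0.1075 0.1138] t 15.2333
eef_rot: [0.944, 0.331, 0.0, 0.0]
F [-2.05  1.31 -4.65] T [0.263 0.506 0.066] Tz std 0.047
[0.546  0.1076 0.1139] t 15.8833
eef_rot: [0.959, 0.283, 0.0, 0.0]
F [-1.82  1.15 -4.41] T [0.279 0.416 0.103] Tz std 0.04
[0.546  0.1076 0.1138] t 16.5333
```

Converted, 0.05 rad / 3.1416 = 0.0159.

```bash
echo '{"steps":[[0, 0, 0, 0, 0, 0.0159], [0, 0, 0, 0, 0, 0.0159], [0, 0, 0, 0, 0, 0]]}' | python3 -m pendant |grep rot; python3 tq.py
echo '{"steps":[[0, 0, 0, 0, 0, 0.0159], [0, 0, 0, 0, 0, 0]]}' | python3 -m pendant |grep rot; python3 tq.py
```

```text
eef_rot: [0.972, 0.235, 0.0, -0.0]
F [-1.71  1.59 -5.41] T [0.373 0.355 0.105] Tz std 0.028
[0.546  0.1077 0.1138] t 17.1833
eef_rot: [0.978, 0.21, 0.0, -0.0]
F [-1.25  1.9  -5.7 ] T [0.476 0.345 0.156] Tz std 0.038
[0.5459 0.1077 0.1138] t 17.75
```

Run:
```python
from meas import *
c=read_camera("top"); W=pts(c); K=c["intrinsics"]
b=W[sel(W,.44,.58,.0,.22,.054,.068)]; m=W[sel(W,.46,.68,0,.22,.03,.05)]; t=np.radians(8.5); ex=np.array([np.cos(t),np.sin(t)])
print("board x",np.percentile(b[:,:2]@ex,[2,50,98]).round(4)); W0=np.load("/tmp/top.npz")["W"]; b=W0[sel(W0,.44,.58,.0,.22,.054,.068)]; print("was",np.percentile(b[:,:2]@ex,[2,50,98]).round(4))
```

```text
board x [0.5046 0.5131 0.5223]
was [0.5026 0.5109 0.5205]
```

Converted, 0.03 rad / 3.1416 = 0.0095.

```bash
sed -i 's/range(8)/range(12)/' tq.py
python3 tq.py; echo '{"steps":[[0, 0, 0, 0, 0, 0.0095], [0, 0, 0, 0, 0, 0]]}' | python3 -m pendant |grep rot; python3 tq.py
```

```text
F [-1.08  2.47 -5.5 ] T [0.562 0.35  0.154] Tz std 0.034
[0.5459 0.1077 0.1138] t 18.4
eef_rot: [0.981, 0.196, 0.0, -0.0]
F [-1.5   2.83 -5.49] T [0.663 0.355 0.178] Tz std 0.032
[0.5459 0.1077 0.1138] t 19.1667
```

Converted, 0.03 rad / 3.1416 = 0.0095.

```bash
echo '{"steps":[[0, 0, 0, 0, 0, 0.0095], [0, 0, 0, 0, 0, 0]]}' | python3 -m pendant |grep rot; python3 tq.py
```

```text
eef_rot: [0.983, 0.181, -0.0, -0.0]
F [-1.3   3.58 -5.67] T [0.792 0.388 0.194] Tz std 0.03
[0.5459 0.1077 0.1138] t 19.9333
```

Converted, 0.015 rad / 3.1416 = 0.0048.

```bash
echo '{"steps":[[0, 0, 0, 0, 0, 0.0048], [0, 0, 0, 0, 0, 0]]}' | python3 -m pendant |grep rot; sed -i 's/range(12)/range(9)/' tq.py; python3 tq.py; echo '{"steps":[[0, 0, 0, 0, 0, -0.0159], [0, 0, 0, 0, 0, -0.0159], [0, 0, 0, 0, 0, -0.0159], [0, 0, 0, 0, 0, -0.0159], [0, 0, 0, 0, 0, -0.0159], [0, 0, 0, 0, 0, -0.0159], [0, 0, 0, 0, 0, 0]]}' | python3 -m pendant |grep rot;  python3 tq.py
```

```text
eef_rot: [0.985, 0.174, 0.0, -0.0]
F [-1.52  4.29 -6.07] T [0.92  0.378 0.178] Tz std 0.036
[0.5459 0.1077 0.1138] t 20.55
eef_rot: [0.948, 0.319, 0.0, 0.001]
F [-0.55 -0.06 -2.98] T [0.052 0.092 0.011] Tz std 0.031
[0.5464 0.1074 0.1142] t 21.5833
```

The last averages (0.194, then 0.178, with an offset of about 0.01) put the torque a little under 0.2. I'll turn back in and go a touch further.

Converted, 0.05 rad / 3.1416 = 0.0159.

```bash
echo 'from rig import state
s=state();print(s["ft_torque"][2].round(3),s["clock"].round(2) if hasattr(s["clock"],"round") else s["clock"])' > t1.py
python3 t1.py
echo '{"steps":[[0, 0, 0, 0, 0, 0.0159], [0, 0, 0, 0, 0, 0.0159], [0, 0, 0, 0, 0, 0.0159], [0, 0, 0, 0, 0, 0.0159], [0, 0, 0, 0, 0, 0.0159], [0, 0, 0, 0, 0, 0.0159], [0, 0, 0, 0, 0, 0.0064], [0, 0, 0, 0, 0, 0], [0, 0, 0, 0, 0, 0]]}' | python3 -m pendant | grep rot; python3 t1.py
echo '{"steps":[[0, 0, 0, 0, 0, 0]]}' | python3 -m pendant >/dev/null; python3 t1.py
echo '{"steps":[[0, 0, 0, 0, 0, 0]]}' | python3 -m pendant >/dev/null; python3 t1.py
echo '{"steps":[[0, 0, 0, 0, 0, 0]]}' | python3 -m pendant >/dev/null; python3 t1.py
echo '{"steps":[[0, 0, 0, 0, 0, 0]]}' | python3 -m pendant >/dev/null; python3 t1.py
echo '{"steps":[[0, 0, 0, 0, 0, 0]]}' | python3 -m pendant >/dev/null; python3 t1.py
echo '{"steps":[[0, 0, 0, 0, 0, 0]]}' | python3 -m pendant >/dev/null; python3 t1.py
echo '{"steps":[[0, 0, 0, 0, 0, 0]]}' | python3 -m pendant >/dev/null; python3 t1.py
echo '{"steps":[[0, 0, 0, 0, 0, 0]]}' | python3 -m pendant >/dev/null; python3 t1.py
echo '{"steps":[[0, 0, 0, 0, 0, 0]]}' | python3 -m pendant >/dev/null; python3 t1.py
echo '{"steps":[[0, 0, 0, 0, 0, 0]]}' | python3 -m pendant >/dev/null; python3 t1.py
```

```text
0.012 21.5833
eef_rot: [0.986, 0.165, 0.0, -0.0]
0.234 22.3333
0.214 22.4167
0.2 22.5
0.177 22.5833
0.2 22.6667
0.201 22.75
0.197 22.8333
0.158 22.9167
0.165 23.0
0.226 23.0833
0.248 23.1667
```

The mean is 0.202 N m, so the disc is tight. Now I'll back off 0.3 rad and lift straight out.

Converted, -0.05 rad / 3.1416 = -0.0159.

```bash
echo '{"steps":[[0, 0, 0, 0, 0, -0.0159], [0, 0, 0, 0, 0, -0.0159], [0, 0, 0, 0, 0, -0.0159], [0, 0, 0, 0, 0, -0.0159], [0, 0, 0, 0, 0, -0.0159], [0, 0, 0, 0, 0, -0.0159], [0, 0, 0, 0, 0, 0], [0, 0, 0, 0, 0, 0]]}' | python3 -m pendant; python3 t1.py
echo '{"steps":[[0, 0, -0.0025, 0, 0, 0], [0, 0, -0.0025, 0, 0, 0], [0, 0, -0.0025, 0, 0, 0], [0, 0, 0, 0, 0, 0]]}' | python3 -m pendant; python3 t1.py
```

```text
clock: 23.83
tool_pos: [0.5459, 0.1069, 0.1136]
eef_rot: [0.951, 0.309, -0.0, 0.001]
ft_force: [-0.1, 0.1, -3.2]
gripper_width: 0.341
grasp_force: 79.7
0.016 23.8333
clock: 24.17
tool_pos: [0.5464, 0.1076, 0.1206]
eef_rot: [0.951, 0.309, 0.001, 0.0]
ft_force: [1.0, 0.6, -2.4]
gripper_width: 0.338
grasp_force: 79.7
-0.003 24.1667
```

Units first: shifts go in shares of 0.8 m and turns go in shares of 180 degrees. So -0.032 m / 0.8 = -0.04, -0.02 m / 0.8 = -0.025, -0.1096 rad / 3.1416 = -0.0349.

```bash
echo '{"steps":[[0, 0, -0.0125, 0, 0, 0], [0, 0, -0.015, 0, 0, -0.0349], [0, 0, -0.0163, 0, 0, -0.0349], [0, 0, -0.0163, 0, 0, -0.0349], [0, 0, -0.0163, 0, 0, -0.0349], [0, 0, -0.0163, 0, 0, -0.0349], [0, 0, -0.0163, 0, 0, -0.0349], [0, 0, 0, 0, 0, -0.0349], [-0.025, 0.0013, 0, 0, 0, 0], [-0.04, 0.0013, 0, 0, 0, 0], [-0.04, 0.0013, 0, 0, 0, 0], [-0.04, 0.0013, 0, 0, 0, 0], [-0.04, 0.0013, 0, 0, 0, 0], [-0.04, 0.0013, 0, 0, 0, 0], [-0.04, 0.0013, 0, 0, 0, 0], [-0.04, 0.0013, 0, 0, 0, 0], [-0.04, 0.0013, 0, 0, 0, 0], [-0.025, 0.0013, 0, 0, 0, 0], [0, 0, 0, 0, 0, 0], [0, 0, 0, 0, 0, 0]]}' | python3 -m pendant
python3 - <<'E'
from meas import *
goto([.5047,-.1881,.0805],-.176)
c=read_camera("top"); W=pts(c); t=np.radians(8.5); ex=np.array([np.cos(t),np.sin(t)]); b=W[sel(W,.44,.58,.0,.22,.054,.068)]; rect(b,"board")
print("board x",np.percentile(b[:,:2]@ex,[2,50,98]).round(4))
cv2.imwrite("pics/tight.png",cv2.resize(c["pixels"][180:310,180:380,::-1],None,fx=4,fy=4,interpolation=cv2.INTER_CUBIC))
E
```

```text
clock: 25.83
tool_pos: [0.5044, -0.1866, 0.2076]
eef_rot: [0.767, 0.642, 0.0, 0.0]
ft_force: [0.8, 0.4, -2.9]
gripper_width: 0.34
grasp_force: 79.8
pos [ 0.5044 -0.1866  0.2076] tooly -0.1764 tilt [ 6.e-04  0.e+00 -1.e+00] d_tool [-0.0015  0.0005  0.1271] rz -0.0004 t 25.8333 F [ 0.8   0.41 -2.88] T [0.021 0.004 0.01 ]
board 387 c 504.5 99.8 size 18.8 125.4 ang 8.6 z 0.0595
board x [0.5046 0.5134 0.5221]
```

View pics/tight.png

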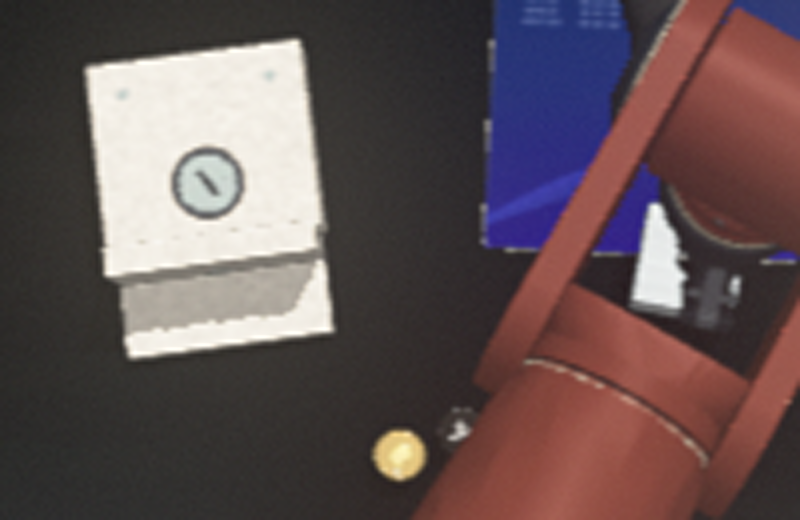

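The slot at about (207,182) has turned clockwise and the board is up against the plinth. Now I'll lower the driver into the stand.

Converted, 0.018 m / 0.8 = 0.0225, 0.012 m / 0.8 = 0.015.

```bash
echo '{"steps":[[-0.0019, 0.0006, 0.0125, 0, 0, 0], [0, 0, 0.0225, 0, 0, 0], [0, 0, 0.0225, 0, 0, 0], [0, 0, 0.015, 0, 0, 0], [0, 0, 0.0075, 0, 0, 0], [0, 0, 0, 0, 0, 0], [0, 0, 0, 0, 0, 0], [0, 0, 0, 0, 0, 0]]}' | python3 -m pendant; python3 -c "
from h import *
goto([.5047,-.1881,.0805],-.176)"
```

```text
clock: 26.55
tool_pos: [0.5055, -0.1873, 0.144]
eef_rot: [0.766, 0.643, 0.0, 0.001]
ft_force: [0.5, -0.2, -2.8]
gripper_width: 0.342
grasp_force: 79.8
pos [ 0.5055 -0.1873  0.144 ] tooly -0.1736 tilt [ 1.8e-03 -9.0e-04 -1.0e+00] d_tool [-0.0008 -0.0008  0.0635] rz 0.0024 t 26.55 F [ 0.52 -0.21 -2.83] T [-0.003 -0.024 -0.03 ]
```

```bash
echo '{"steps":[[-0.0008, -0.0008, 0.0075, 0, 0, 0], [0, 0, 0.0075, 0, 0, 0], [0, 0, 0.005, 0, 0, 0], [0, 0, 0, 0, 0, 0], [0, 0, 0, 0, 0, 0]]}' | python3 -m pendant;echo '{"steps":[[0, 0, 0.01, 0, 0, 0], [0, 0, 0.015, 0, 0, 0], [0, 0, 0.015, 0, 0, 0], [0, 0, 0.01, 0, 0, 0], [0, 0, 0.0038, 0, 0, 0], [0, 0, 0, 0, 0, 0], [0, 0, 0, 0, 0, 0]]}' | python3 -m pendant; python3 -c "
from h import *
goto([.5047,-.1881,.0805],-.176)"
```

```text
clock: 26.97
tool_pos: [0.5037, -0.1876, 0.1262]
eef_rot: [0.766, 0.643, -0.0, -0.001]
ft_force: [-0.4, 0.2, -2.1]
gripper_width: 0.343
grasp_force: 79.8
clock: 27.55
tool_pos: [0.5039, -0.1876, 0.0834]
eef_rot: [0.766, 0.643, -0.0, -0.0]
ft_force: [-0.2, -0.5, -2.0]
gripper_width: 0.346
grasp_force: 79.8
pos [ 0.5039 -0.1876  0.0834] tooly -0.1739 tilt [-6.e-04  3.e-04 -1.e+00] d_tool [-0.0004  0.0008  0.0029] rz 0.0021 t 27.55 F [-0.22 -0.48 -1.97] T [-0.068 -0.015  0.026]
```

Converted, 0.001 m / 0.8 = 0.0013, 0.0006 m / 0.8 = 0.0008.

```bash
echo '{"steps":[[-0.0004, 0.0008, 0.0013, 0, 0, 0], [0, 0, 0.0013, 0, 0, 0], [0, 0, 0.0006, 0, 0, 0], [0, 0, 0, 0, 0, 0], [0, 0, 0, 0, 0, 0]]}' | python3 -m pendant; echo '{"steps":[[0, 0, 0.0005, 0, 0, 0], [0, 0, 0, 0, 0, 0]]}' | python3 -m pendant
```

```text
clock: 27.97
tool_pos: [0.5047, -0.1881, 0.0816]
eef_rot: [0.766, 0.643, 0.0, 0.0]
ft_force: [0.4, -0.0, -3.1]
gripper_width: 0.345
grasp_force: 79.8
clock: 28.13
tool_pos: [0.5046, -0.1881, 0.081]
eef_rot: [0.766, 0.643, 0.0, 0.0]
ft_force: [0.8, -0.2, -2.5]
gripper_width: 0.342
grasp_force: 79.8
```

```bash
echo '{"steps":[[0, 0, 0.0006, 0, 0, 0], [0, 0, 0, 0, 0, 0], [0, 0, 0, 0, 0, 0]]}' | python3 -m pendant | grep -E "pos|force"; echo '{"steps":[[0, 0, 0.0004, 0, 0, 0], [0, 0, 0, 0, 0, 0], [0, 0, 0, 0, 0, 0]]}' | python3 -m pendant| grep -E "pos|force"
```

```text
tool_pos: [0.5047, -0.1881, 0.0805]
ft_force: [-0.6, -0.0, -2.2]
grasp_force: 80.1
tool_pos: [0.5047, -0.1882, 0.0805]
ft_force: [-2.2, -0.2, 0.5]
grasp_force: 80.1
```

Contact: the shoulder rests on the block. Now I'll release and rise.

Converted, -0.035 m / 0.8 = -0.0438, -0.03 m / 0.8 = -0.0375.

```bash
echo '{"steps":[[0, 0, 0, 0, 0, 0], [0, 0, 0, 0, 0, 0], [0, 0, 0, 0, 0, 0], [0, 0, 0, 0, 0, 0], [0, 0, 0, 0, 0, 0], [0, 0, 0, 0, 0, 0], [0, 0, -0.005, 0, 0, 0], [0, 0, -0.0188, 0, 0, 0], [0, 0, -0.0313, 0, 0, 0], [0, 0, -0.0375, 0, 0, 0], [0, 0, -0.0375, 0, 0, 0], [0, 0, -0.025, 0, 0, 0], [0, -0.0375, 0, 0, 0, 0], [0, -0.0438, 0, 0, 0, 0], [0, -0.0438, 0, 0, 0, 0], [0, -0.025, 0, 0, 0, 0], [0, 0, 0, 0, 0, 0], [0, 0, 0, 0, 0, 0], [0, 0, 0, 0, 0, 0]]}' | python3 -m pendant 1.0
python3 - <<'E'
from meas import *
c=read_camera("side"); W=pts(c)
rect(W[sel(W,.44,.56,-.26,-.12,.095,.12)],"driver cap"); rect(W[sel(W,.44,.56,-.26,-.12,.044,.056)],"stand")
cv2.imwrite("pics/end.png",cv2.resize(c["pixels"][150:310,220:420,::-1],None,fx=3.7,fy=3.7,interpolation=cv2.INTER_CUBIC))
E
```

```text
clock: 30.22
tool_pos: [0.3869, -0.1675, 0.2047]
eef_rot: [0.766, 0.643, 0.0, 0.001]
ft_force: [0.2, -0.7, 0.4]
gripper_width: 1.001
grasp_force: 0.0
driver cap 162 c 504.6 -190.3 size 32.7 28.4 ang 80.4 z 0.1055
stand 371 c 504.0 -188.5 size 67.5 60.2 ang 79.2 z 0.0497
```

View pics/end.png

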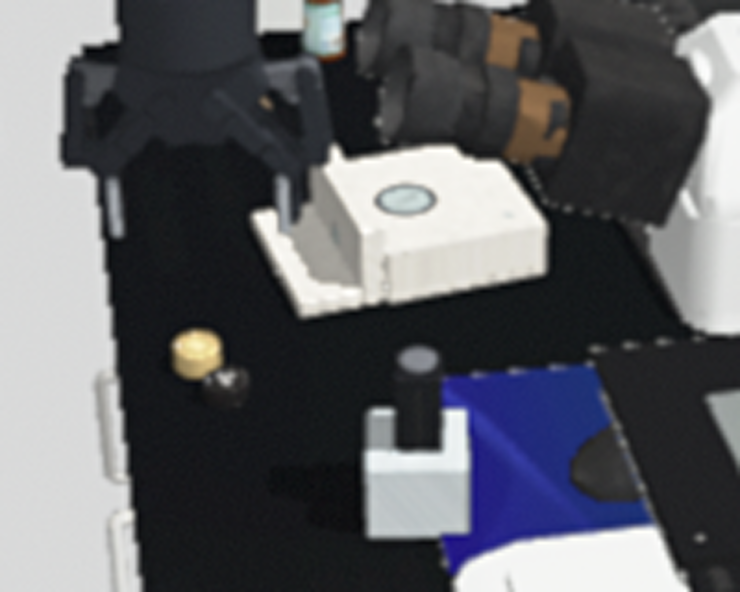

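The driver stands upright in its stand at (417,400), the board is closed against the plinth at about (365,250), and the gripper is clear.

```bash
python3 -c "
from rig import finish_job; print(finish_job())"
```

```text
the job is handed in; nothing more can be done
None
```

The job is handed in at about 30 s: the cam is tightened to about 0.2 N m (averaged, noisy sensor), the end board is drawn up against the plinth, and the driver is back in its stand with the gripper clear.

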